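# Prove the trip, then hold the plate shaker's shutter half open for dispensing

### The job

The heated plate shaker is about to be dispensed into, so first prove the trip unit that feeds it: press its test button in so that the lever drops, let the button go, and lift the lever fully back up. Then slide the shaker's spring-shut shutter back to half of its travel, so that its front edge stands at the half mark and the near three columns of wells are uncovered, without letting it run well past the mark because the far wells must stay dark. Finish while still holding the shutter there against its spring, with the lever up, and leave the tip box, the well block and the bottle where they stand.

Things in the scene. Friction and masses are not known exactly. Their poses are not given: they have to be found in the camera images.
- trip: Residual-current trip unit, fixed: grey desk enclosure 170 (x) x 150 (y) mm, 40 mm high at its front (-x), 101 mm at the back; origin at the centre of its underside. Its face slopes 20 deg up to +x: uphill is (cos 20, 0, sin 20), outward normal (-sin 20, 0, cos 20). A white nose 46 x 92 (y) mm, the face's highest plane, carries a black toggle lever (-y side) and a round grey button, 47 mm to +y
- trip_lever (a joint): Angle of the toggle lever, rad: 0 = fully up (leaning 0.5 rad uphill from the face's normal), 1.0 = fully dropped (0.5 rad downhill). Over-centre toggle: it snaps to the nearer end from 0.5. It can be pushed back up with about 1 N at the tip once the test button is let go
- lever_tip (a point): Middle of the end of the toggle lever (black, 26 mm wide in y, 13 mm thick at the grip, end 34 mm from the axle, which lies 8 mm under the nose's top). It stands 22 mm above the nose along the face's normal, both up and dropped, and moves 33 mm downhill when it drops
- test_button (a joint): Travel of the test button, m: 0 = out, 0.006 = fully in. It moves along the face's normal, springs back by itself and takes up to about 6 N; the lever trips at about 0.0045
- button_top (a point): Centre of the test button's flat end (15 mm diameter, faces along the face's normal); it stands 11 mm above the nose when out, 5 mm when fully in
- shaker: Heated plate shaker, fixed: white housing 310 (x) x 210 (y) mm plus a console 45 mm out in front (-x); origin at the centre of the housing's underside. On top, an opening in its near half shows a 24-well plate (6 columns along x). The shutter slides over it along x between two rails (inner edges y = +-48 mm, tops 161 mm up). Black lines across the rails: shut, half (longest), open
- shutter (a joint): Travel of the steel shutter, m, along the shaker's +x: 0 = shut (the start), 0.132 = fully open, half travel = 0.066. A spring pulls it shut: 3 N at 0, 8 N at half, 12 N fully open (70 N/m), with about 0.4 N of friction; let go, it shuts
- shutter_grip (a point): Point in the shutter's upright steel lip, 12 mm thick along x, 60 mm long in y, from the shutter's top face (154 mm above the bench) to 180 mm above the bench; the point is at its middle, 168 mm up. In front of it lie 122 mm of flat shutter, behind it 6 mm, then the flat rear deck 4 mm below the shutter's top
- shutter_edge (a point): Middle of the shutter's front (-x) edge, on its top face; it withdraws to +x as the shutter opens
- half_mark (a point): Point on the shaker midway between the two half lines of the rails, at the height of the shutter's top face: where shutter_edge is at half travel
- tip_box: Closed grey and white pipette-tip box, 126 x 88 x 66 mm, loose; origin at the centre of its underside. To be left alone
- well_block: Black well block, 128 x 86 x 42 mm, loose; origin at the centre of its underside. To be left alone
- reagent_bottle: Capped round bottle, 68 mm diameter, 150 mm high, loose; origin at the centre of its underside. To be left alone

How it is judged:
By the outcome, as a careful person would: the job done as asked, in the order asked, and still so for the second after the job is handed in, while the arm keeps its last pose, push and grip.
It also fails if it takes over 54 s, if anything falls off the work surface, if the arm or the gripper's body presses on something with over 40 N, if the wrist force passes 120 N, or if a joint passes its speed limit or range.

### The arm

A 6-joint arm with a two-finger parallel gripper is mounted at the origin on the work surface. World frame = base frame: x ahead of the robot, y to its left, z up, the work surface at z = 0. Lengths are in m, angles in rad, forces in N, time in s.
With the tool pointing down it reaches from about 0.325 to 0.85 m from the base axis. Payload 15.5 kg.
Tool frame: the origin (TCP) lies at the very end of the fingers, on their centre line; the grasp point (between the pads) lies 19 mm behind it (ctrl.hold_point_z is the z of the grasp point in the tool frame, in m); z points along the fingers, y is the direction in which the jaws open and shut (so a half turn about z gives the same grasp; the last joint's range is limited). The gripper opens to 91 mm and grips with 3 to 60 N. Pads are 32 mm wide; open, the fingers measure 118 mm over their backs; the gripper's body (76 mm by 178 mm) begins 60 mm behind the grasp point.
Start: joints at [1.018, 0.494, 1.345, -0, 1.302, -0.096], TCP at [0.276, 0.561, 0.214] pointing down, gripper open.
Joint ranges: [-2.91, 2.91], [-0.82, 2.16], [0.22, 2.67], [-1.22, 4.37], [0.12, 2.79], [-3.08, 3.08]. Speed limits (rad/s): [1.89, 1.89, 2.57, 3.01, 3.01, 3.01].

### API

Orientations are given as a unit quaternion [w, x, y, z].
In Python, from bench import monitor, imaging, workorder, ctrl gives the robot as it stands.
- The arm moves only by the tool apply_moves, never from a script. Its argument "targets" is text: rows parted by semicolons, each of 5 numbers parted by spaces: the shift along the tool's x, y, z in units of 25 mm (1.0 is 25 mm), then the turn about the tool's z in units of 6 degrees (1.0 is 6 degrees), then the opening, from 0 (shut) to 1 (fully open). In form: x y z spin jaw; .... A call has 1 to 5 rows; each row shifts and turns the commanded pose from where the row before left it, along the tool's axes as they then stand; what a row does not reach is not made up. A row lasts 1/10 s, in which the tool goes at most 50 mm and 8.59 degrees, less where a joint would pass 70% of its speed; a pose out of reach is approached as far as the arm can. A call is refused whole if a number of a shift passes 1 or a number of a turn 1, either way. A call with a gripper value outside its range is refused whole. The fingers move at their own pace and stop on an object; "force" is the grip in N (left out, the last holds). Time passes only in rows, so rows that do not move let the fingers close. It gives the time, the measured TCP pose, the force and the opening at its end, in the units of the state.
- monitor.observe(): the state, without advancing time (a new reading comes with each control period).
- imaging.get_image(name): name is "scene" or "top" or "wrist"; returns a dict with "frame" (480x640x3 uint8, blue, green, red), "camera_matrix" (3x3 intrinsics, pixels), "rvec" (rotation vector, rad) and "tvec" (3), from world to camera coordinates, as OpenCV has them; the wrist camera has in their place "hand_eye" (4x4, takes a point from camera to tool coordinates, whose origin is the TCP and whose axes are the flange's). Camera axes: x right, y down, z forward; pixel columns grow to the right and rows downward; lengths in m; the calibration is good to about 2 mm. The wrist camera is an equidistant fisheye: a pixel r from the principal point sees the ray r / f radians off the axis. A picture is of the moment at which its call begins: read the wrist's pose just before it. There is no depth.
- workorder.hand_in(): hands the job in, once; it reports no verdict.
The state is a dict: "t": time; "joint_pos": joint angles; "qvel": joint speeds; "tau": joint torques, N m; "position": TCP position; "ee_rot": TCP orientation; "ft_force": force on the tool from outside, world axes, zero at the start; "moment": the same for the moment, N m; "finger_gap": opening from 0.0 (shut) to 1.0 (fully open).
Only numpy, scipy, OpenCV 4.12 (cv2) and the standard library are available. Lean on these libraries where they do the work, as an engineer would, in place of code of your own. Each camera call takes 0.05 s, during which the arm holds its last target.

## Working session

There is one attempt and no reset: what is moved stays moved. The work goes in short steps, Python scripts to look and compute and a tool call to move; the robot and the scene stay as the last step left them, time stands still between calls to the robot, and variables do not carry over. Pictures are saved under pics/ and viewed, and the job is handed in when it is done.

Besides the shell and the picture viewer there is one more tool, called after "Request:" as name(argument=value, ...) on one line, values as JSON. apply_moves: Moves the arm, as the interface text tells. Its arguments: {"type":"object","properties":{"targets":{"type":"string"},"force":{"type":"number"}},"required":["targets"]}

```bash
ls; mkdir -p pics
python3 - <<'E'
from bench import monitor, imaging, workorder, ctrl
import cv2,numpy as np
np.set_printoptions(precision=4,suppress=True)
s=monitor.observe(); print(s); print(ctrl.hold_point_z)
for n in ["scene","top","wrist"]:
    d=imaging.get_image(n); cv2.imwrite(f"pics/{n}0.png",d["frame"])
    print(n,{k:v for k,v in d.items() if k!="frame"})
E
```

```text
pics
{'t': 0.0, 'joint_pos': array([ 1.0185,  0.4942,  1.3462,  0.    ,  1.3025, -0.0955]), 'qvel': array([-0.0014,  0.0002, -0.0007,  0.0006,  0.0007,  0.0019]), 'tau': array([  0.0027, -87.8815, -38.1874,   0.0708,   0.0529,  -0.0001]), 'position': array([0.2755, 0.5606, 0.2133]), 'ee_rot': array([-0.0002,  0.2265,  0.974 , -0.0006]), 'ft_force': array([-0.3587, -0.0931,  0.4269]), 'moment': array([-0.0045,  0.029 ,  0.0724]), 'finger_gap': 1.0000444402917519}
-0.0188
scene {'camera_matrix': array([[524.6516,   0.    , 318.2403],
       [  0.    , 524.6516, 239.2264],
       [  0.    ,   0.    ,   1.    ]]), 'rvec': array([ 2.1498,  0.6705, -0.3595]), 'tvec': array([-0.4232, -0.0703,  1.6703])}
top {'camera_matrix': array([[597.1775,   0.    , 313.1694],
       [  0.    , 597.1775, 231.5756],
       [  0.    ,   0.    ,   1.    ]]), 'rvec': array([ 2.2121, -2.1609,  0.1098]), 'tvec': array([-0.0221,  0.5154,  1.7205])}
wrist {'camera_matrix': array([[371.6483,   0.    , 320.7419],
       [  0.    , 371.6483, 239.7251],
       [  0.    ,   0.    ,   1.    ]]), 'hand_eye': array([[-0.0006, -0.9564, -0.2921,  0.0837],
       [ 1.    , -0.0005, -0.0005,  0.0011],
       [ 0.0003, -0.2921,  0.9564, -0.1707],
       [ 0.    ,  0.    ,  0.    ,  1.    ]])}
```

View pics/scene0.png

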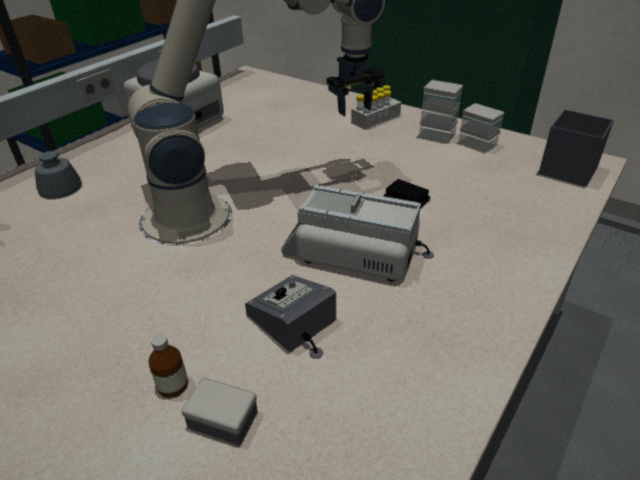

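View pics/top0.png

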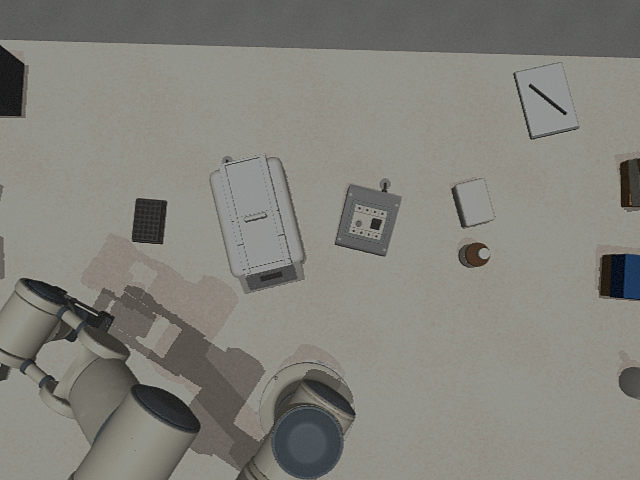

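View pics/wrist0.png

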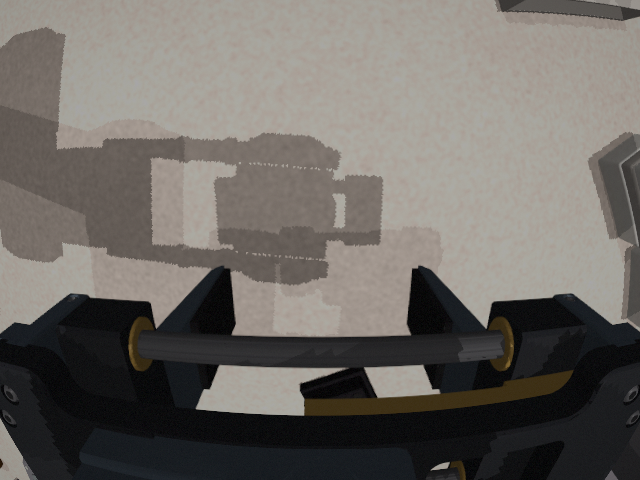

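The top view has the shaker near (255,215) with its console toward the robot, the trip unit near (368,218), the block at (150,220), the tip box at (473,203) and the bottle at (475,254). I'll enlarge the two devices.

Run:
```python
import cv2
a=cv2.imread("pics/top0.png")
cv2.imwrite("pics/t_sh.png",cv2.resize(a[145:300,200:315],None,fx=3.8,fy=3.8,interpolation=cv2.INTER_CUBIC))
cv2.imwrite("pics/t_tr.png",cv2.resize(a[172:262,325:410],None,fx=6,fy=6,interpolation=cv2.INTER_CUBIC))
b=cv2.imread("pics/scene0.png")
cv2.imwrite("pics/s_tr.png",cv2.resize(b[180:360,240:440],None,fx=3.3,fy=3.3,interpolation=cv2.INTER_CUBIC))
```

```text
(no output)
```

View pics/t_sh.png

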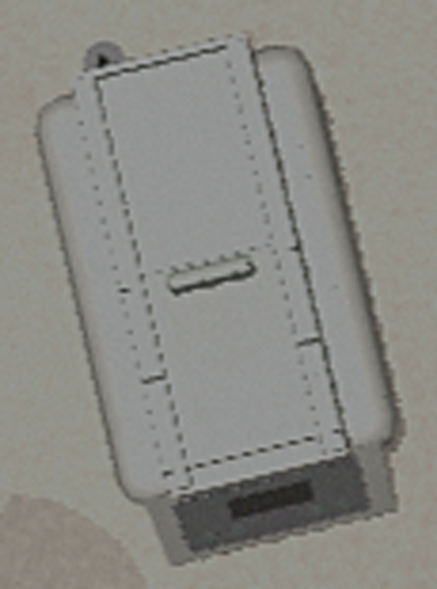

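View pics/t_tr.png

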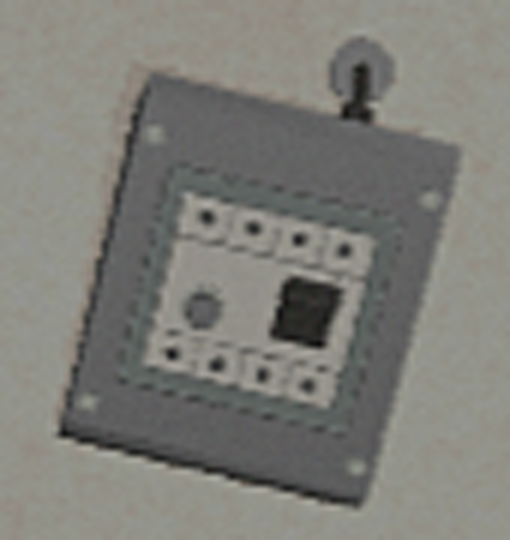

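View pics/s_tr.png

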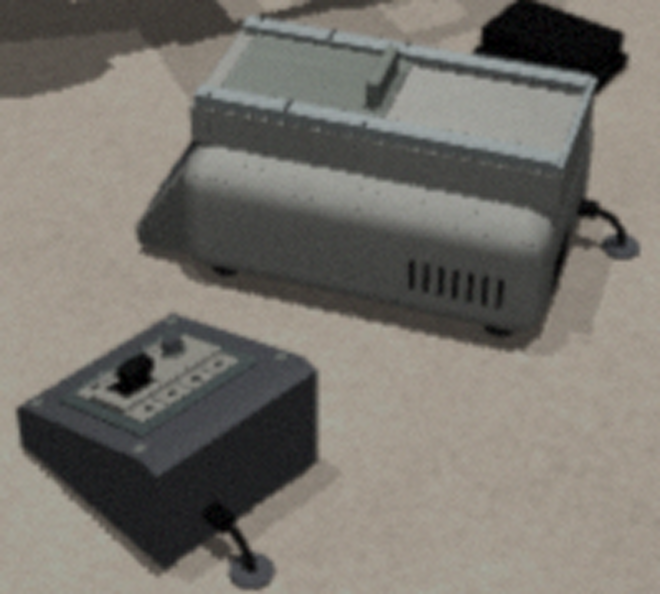

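```bash
cat > h.py <<'E'
import numpy as np, cv2
from scipy.spatial.transform import Rotation as R
np.set_printoptions(precision=4,suppress=True)
def ray(d,uv):
    K=d["camera_matrix"]; Rm=cv2.Rodrigues(np.array(d["rvec"]))[0]; t=np.array(d["tvec"])
    c=-Rm.T@t; v=Rm.T@np.linalg.inv(K)@np.array([uv[0],uv[1],1.]); return c,v/np.linalg.norm(v)
def onz(d,uv,z):
    c,v=ray(d,uv); return c+v*(z-c[2])/v[2]
def tri(rays):
    A=np.zeros((3,3));b=np.zeros(3)
    for c,v in rays:
        P=np.eye(3)-np.outer(v,v);A+=P;b+=P@c
    x=np.linalg.solve(A,b); return x,[np.linalg.norm((np.eye(3)-np.outer(v,v))@(x-c)) for c,v in rays]
def wray(d,st,uv):
    K=d["camera_matrix"]; x=(uv[0]-K[0,2])/K[0,0]; y=(uv[1]-K[1,2])/K[1,1]; r=np.hypot(x,y)
    v=np.array([x/r*np.sin(r),y/r*np.sin(r),np.cos(r)]) if r>0 else np.array([0,0,1.])
    H=np.array(d["hand_eye"]); q=st["ee_rot"]; W=R.from_quat([q[1],q[2],q[3],q[0]]).as_matrix()
    return W@H[:3,3]+np.array(st["position"]), W@H[:3,:3]@v
def wproj(d,st,p):
    H=np.array(d["hand_eye"]); q=st["ee_rot"]; W=R.from_quat([q[1],q[2],q[3],q[0]]).as_matrix()
    t=W.T@(np.array(p)-st["position"]); c=H[:3,:3].T@(t-H[:3,3]); r=np.hypot(c[0],c[1]); th=np.arctan2(r,c[2]); K=d["camera_matrix"]
    return K[0,2]+K[0,0]*th*c[0]/r, K[1,2]+K[1,1]*th*c[1]/r
def proj(d,p):
    return cv2.projectPoints(np.array([p],float),np.array(d["rvec"]),np.array(d["tvec"]),d["camera_matrix"],None)[0].ravel()
E
python3 - <<'E'
from h import *
from bench import imaging,monitor
d=imaging.get_image("top"); s=imaging.get_image("scene")
f=lambda x,y:((x+.5)/6-.5+325,(y+.5)/6-.5+172)
g=lambda x,y:((x+.5)/3.8-.5+200,(y+.5)/3.8-.5+145)
sc=lambda x,y:((x+.5)/3.3-.5+240,(y+.5)/3.3-.5+180)
fl=onz(d,f(62,430),.04);fr=onz(d,f(360,503),.04);bl=onz(d,f(150,74),.101);br=onz(d,f(462,150),.101)
print("trip",fl,fr,bl,br,np.linalg.norm(fl-fr),np.linalg.norm(bl-br),np.linalg.norm((fl+fr-bl-br)[:2]/2))
for a,b in((fl-fr,0),(bl-br,0)): print("yaw",np.degrees(np.arctan2(-a[0],a[1])))
print("yawx",np.degrees(np.arctan2(*((bl+br-fl-fr)[1::-1]))))
# button & lever triangulated
print("button",tri([ray(d,f(202,308)),ray(s,sc(172,342))]))
# shaker
for n,p in dict(hL=(152,379),hR=(310,341),oL=(124,290),oR=(292,248)).items(): print(n,onz(d,g(*p),.161))
print("edge L,R",onz(d,g(163,474),.154),onz(d,g(317,437),.154))
print("back L,R",onz(d,g(95,77),.161),onz(d,g(225,47),.161))
print("lip top",onz(d,g(172,278),.18),onz(d,g(250,262),.18))
q=monitor.observe()["ee_rot"];print(R.from_quat([q[1],q[2],q[3],q[0]]).as_matrix())
E
```

```text
trip [ 0.482  -0.0732  0.04  ] [ 0.4503 -0.2172  0.04  ] [ 0.6458 -0.1079  0.101 ] [ 0.6136 -0.2546  0.101 ] 0.14741697994254563 0.15012551419949252 0.16746789176179583
yaw -12.427571895493683
yaw -12.367716492423945
yawx -12.41998200162741
button (array([ 0.5374, -0.1348,  0.092 ]), [np.float64(9.556122533552544e-05), np.float64(9.556122533556943e-05)])
hL [0.465  0.1879 0.161 ]
hR [0.4945 0.0776 0.161 ]
oL [0.5274 0.2097 0.161 ]
oR [0.5602 0.0921 0.161 ]
edge L,R [0.3987 0.1787 0.154 ] [0.4272 0.0711 0.154 ]
back L,R [0.679  0.2354 0.161 ] [0.7031 0.1438 0.161 ]
lip top [0.5348 0.1743 0.18  ] [0.5474 0.1203 0.18  ]
[[-0.8975  0.4411 -0.0003]
 [ 0.4411  0.8975 -0.0005]
 [ 0.0001 -0.0006 -1.    ]]
```

Request:
apply_moves(targets="-0.5 -0.5 -1 0 0; -0.9 -0.9 -0.4 0 0; -0.95 -0.95 0 0 0; -0.95 -0.95 0 0 0; -0.95 -0.95 0 0 0", force=20)

```text
t: 0.75
position: [0.3243, 0.4175, 0.249]
ee_rot: [0.0, 0.226, 0.974, 0.0]
ft_force: [-0.2, 0.1, 0.5]
finger_gap: 0.594
```

Request:
apply_moves(targets="-0.95 -0.95 0 0 0; -0.95 -0.95 0 0 0; -0.95 -0.95 0 0 0; -0.95 -0.95 0 0 0; -0.95 -0.95 0 0 0")

```text
t: 1.25
position: [0.3785, 0.2585, 0.249]
ee_rot: [0.0, 0.226, 0.974, 0.0]
ft_force: [0.2, 0.2, -1.3]
finger_gap: 0.158
```

Request:
apply_moves(targets="-0.95 -0.95 0 0 0; -0.95 -0.95 0 0 0; -0.95 -0.95 0 0 0; -0.95 -0.95 0 0 0; -0.95 -0.95 0 0 0")

```text
t: 1.75
position: [0.4328, 0.0994, 0.249]
ee_rot: [0.0, 0.226, 0.974, 0.0]
ft_force: [0.9, 0.4, -1.3]
finger_gap: 0.007
```

Request:
apply_moves(targets="-0.95 -0.95 0 0 0; -0.95 -0.95 0 0 0; -0.95 -0.95 0 0 0; -0.95 -0.95 0 0 0; -0.95 -0.95 0 0 0")

```text
t: 2.25
position: [0.487, -0.0596, 0.249]
ee_rot: [0.0, 0.226, 0.974, 0.0]
ft_force: [0.3, 0.2, 0.0]
finger_gap: 0.007
```

Request:
apply_moves(targets="-0.95 -0.95 0 0 0; -0.95 -0.95 0 0 0; -0.95 -0.95 0 0 0; -0.9 -0.9 0 0 0; 0 0 0 1 0")

```text
t: 2.75
position: [0.5306, -0.187, 0.2486]
ee_rot: [0.0, 0.278, 0.961, -0.0]
ft_force: [0.4, 0.4, 0.3]
finger_gap: 0.005
```

Request:
apply_moves(targets="0 0 0 1 0; 0 0 0 1 0; 0 0 0 1 0; 0 0 0 1 0; 0 0 0 1 0")

```text
t: 3.25
position: [0.5294, -0.1836, 0.2488]
ee_rot: [-0.0, 0.518, 0.855, -0.0]
ft_force: [-0.3, 0.1, -0.3]
finger_gap: 0.009
```

Request:
apply_moves(targets="0 0 0 1 0; 0 0 0 1 0; 0 0 0 1 0; 0 0 0 1 0; 0 0 0 1 0")

```text
t: 3.75
position: [0.5295, -0.1836, 0.2489]
ee_rot: [-0.0, 0.722, 0.692, -0.0]
ft_force: [-0.3, -0.9, 0.6]
finger_gap: 0.003
```

Request:
apply_moves(targets="0 0 0 1 0; 0 0 0 0.7 0; 0 0 0 0 0; 0 0 0 0 0")

```text
t: 4.15
position: [0.5295, -0.1836, 0.2489]
ee_rot: [-0.0, 0.778, 0.628, -0.0]
ft_force: [-1.1, -0.2, 0.2]
finger_gap: 0.008
```

Run:
```python
from h import *
from bench import imaging,monitor
s=monitor.observe();print(s["t"],s["position"],s["ft_force"],s["finger_gap"],s["joint_pos"])
q=s["ee_rot"];print(R.from_quat([q[1],q[2],q[3],q[0]]).as_matrix())
d=imaging.get_image("wrist");cv2.imwrite("pics/w1.png",d["frame"])
```

```text
4.15 [ 0.5295 -0.1836  0.2489] [-1.109  -0.1904  0.2364] 0.008134751885660523 [-0.4404  0.3693  1.4582  0.      1.3142 -0.2268]
[[ 0.2119  0.9773 -0.0001]
 [ 0.9773 -0.2119  0.0001]
 [ 0.     -0.0001 -1.    ]]
```

View pics/w1.png

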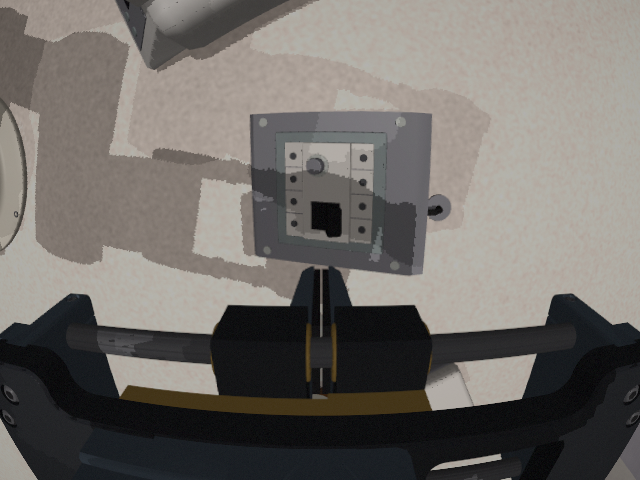

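The wrist view is clear: button near (316,166), lever near (326,219), fingertips at (320,270). I'll zoom in to get the features precisely.

Run:
```python
import cv2
a=cv2.imread("pics/w1.png")
a=cv2.convertScaleAbs(a[125:255,265:395],alpha=1.6)
cv2.imwrite("pics/w1z.png",cv2.resize(a,None,fx=4.6,fy=4.6,interpolation=cv2.INTER_CUBIC))
```

```text
(no output)
```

View pics/w1z.png

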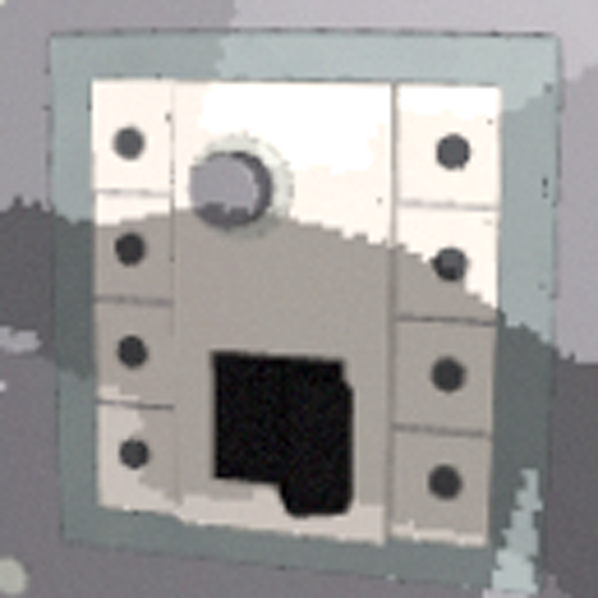

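Run:
```python
from h import *
from bench import imaging,monitor
st=monitor.observe()
w=imaging.get_image("wrist");d=imaging.get_image("top");s=imaging.get_image("scene")
for n,i in dict(top=d,scene=s).items(): cv2.imwrite(f"pics/{n}1.png",i["frame"])
f=lambda x,y:((x+.5)/6-.5+325,(y+.5)/6-.5+172)
sc=lambda x,y:((x+.5)/3.3-.5+240,(y+.5)/3.3-.5+180)
z=lambda x,y:((x+.5)/4.6-.5+265,(y+.5)/4.6-.5+125)
W=lambda x,y:wray(w,st,z(x,y)); T=lambda x,y:ray(d,f(x,y)); S=lambda x,y:ray(s,sc(x,y))
print("btn W,T",tri([W(222,189),T(202,308)]))
print("btn W,S",tri([W(222,189),S(172,342)]))
print("btn all",tri([W(222,189),S(172,342),T(202,308)]))
# screw dots on outer strips: front row (left in wrist) 4, back row
for a,b in [((128,143),(171,353)),((134,453),(307,386)),((453,152),(207,217)),((445,481),(343,250))]:
    print("dot",tri([W(*a),T(*b)]))
a=np.radians(-12.4);X=np.array([np.cos(a),np.sin(a),0]);n20=np.radians(20)
u=X*np.cos(n20)+np.array([0,0,np.sin(n20)]);n=-X*np.sin(n20)+np.array([0,0,np.cos(n20)])
B=np.array([.548,-.163,0]);O=B-X*.085+np.array([0,0,.04])
for p in ([.5374,-.1348,.092],tri([W(222,189),T(202,308)])[0]): print("normal height over face",n@(np.array(p)-O))
# nose centre strip corners by wrist on plane at various heights over face
for h in (.010,.014,.018):
    P=[]
    for c in ((173,80),(392,82),(385,545),(178,520)):
        c0,v=W(*c); t=(h-n@(c0-O))/(n@v); p=c0+t*v; P.append(p)
    P=np.array(P); print(h,"w",np.linalg.norm(P[0]-P[1]),"len",np.linalg.norm(P[1]-P[2]),"c",P.mean(0))
```

```text
btn W,T (array([ 0.5345, -0.1304,  0.1197]), [np.float64(0.00191452390819666), np.float64(0.001914523908196591)])
btn W,S (array([ 0.5337, -0.1311,  0.0873]), [np.float64(0.0005594913595026934), np.float64(0.0005594913595026225)])
btn all (array([ 0.5356, -0.1331,  0.0903]), [np.float64(0.002972022913210072), np.float64(0.0005144688630814178), np.float64(0.002697090410437643)])
dot (array([ 0.5168, -0.1202,  0.0835]), [np.float64(0.00130407251123181), np.float64(0.0013040725112317853)])
dot (array([ 0.5028, -0.1857,  0.0681]), [np.float64(0.0019829797080671953), np.float64(0.001982979708067098)])
dot (array([ 0.5741, -0.1305,  0.1382]), [np.float64(0.0018209760645504077), np.float64(0.001820976064550308)])
dot (array([ 0.5664, -0.2018,  0.0781]), [np.float64(0.001575864751325366), np.float64(0.0015758647513253417)])
normal height over face 0.025404260347905164
normal height over face 0.052678317359130214
0.01 w 0.04589772087158319 len 0.09382686066698391 c [ 0.5389 -0.1591  0.078 ]
0.014 w 0.0453283355209898 len 0.09266288914636264 c [ 0.539  -0.1584  0.0823]
0.018 w 0.04475895017039645 len 0.09149891762574133 c [ 0.5391 -0.1577  0.0865]
```

Request:
apply_moves(targets="1 -0.22 0.4 0 0; 1.0 -0.22 1 0 0; 0 0 1 0 0; 0 0 1 0 0; 0 0 1 0 0")

```text
t: 4.85
position: [0.5296, -0.1322, 0.1381]
ee_rot: [0.0, 0.779, 0.627, 0.0]
ft_force: [0.4, 0.5, -0.5]
finger_gap: 0.006
```

Request:
apply_moves(targets="0 0 0.8 0 0; 0 0 0.4 0 0; 0 0 0 0 0; 0 0 0 0 0")

```text
t: 5.25
position: [0.5299, -0.1326, 0.1096]
ee_rot: [0.0, 0.779, 0.627, 0.0]
ft_force: [0.6, 0.1, 0.4]
finger_gap: 0.004
```

Run:
```python
from h import *
from bench import imaging,monitor
s=monitor.observe();print(s["t"],s["position"],s["ft_force"])
d=imaging.get_image("wrist")
cv2.imwrite("pics/w2.png",cv2.resize(cv2.convertScaleAbs(d["frame"][120:320,220:430],alpha=1.6),None,fx=3,fy=3,interpolation=cv2.INTER_CUBIC))
```

```text
5.25 [ 0.5299 -0.1326  0.1096] [0.5604 0.1087 0.3809]
```

View pics/w2.png

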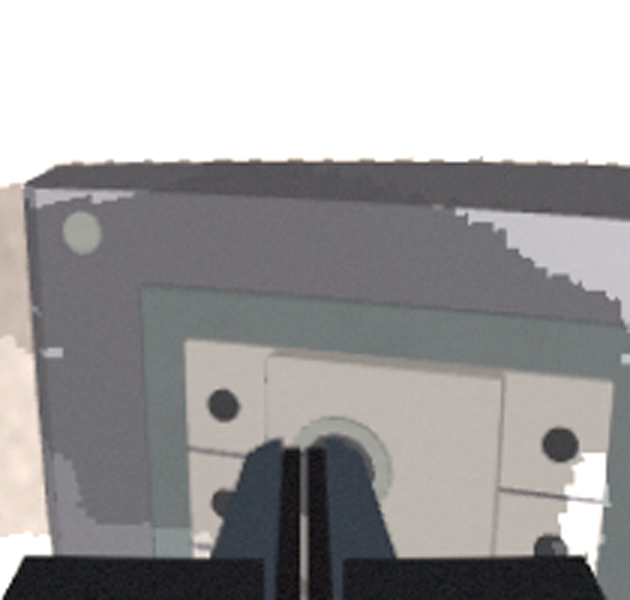

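Request:
apply_moves(targets="0 0.12 0.3 0 0; 0 0 0.2 0 0; 0 0 0.1 0 0; 0 0 0 0 0")

```text
t: 5.7
position: [0.5322, -0.133, 0.0936]
ee_rot: [-0.0, 0.779, 0.627, -0.0]
ft_force: [-0.4, 0.0, 0.1]
finger_gap: 0.007
```

Request:
apply_moves(targets="0 0 0.08 0 0; 0 0 0 0 0")

```text
t: 5.9
position: [0.5328, -0.1332, 0.0921]
ee_rot: [0.0, 0.779, 0.627, 0.0]
ft_force: [-0.3, 0.0, 5.2]
finger_gap: 0.003
```

Request:
apply_moves(targets="0 0 0.08 0 0; 0 0 0 0 0")

```text
t: 6.1
position: [0.5331, -0.1333, 0.0903]
ee_rot: [0.001, 0.779, 0.627, 0.0]
ft_force: [1.8, 0.3, 6.4]
finger_gap: 0.006
```

Request:
apply_moves(targets="0 0 0.08 0 0; 0 0 0 0 0")

```text
t: 6.3
position: [0.5332, -0.1333, 0.0883]
ee_rot: [0.001, 0.779, 0.627, 0.0]
ft_force: [1.0, 0.2, 4.9]
finger_gap: 0.005
```

Request:
apply_moves(targets="0 0 0.06 0 0; 0 0 0 0 0")

```text
t: 6.5
position: [0.5332, -0.1334, 0.0869]
ee_rot: [0.001, 0.779, 0.627, 0.0]
ft_force: [0.5, -0.4, 6.8]
finger_gap: 0.008
```

Run:
```python
from h import *
from bench import imaging,monitor
s=monitor.observe();print(s["t"],s["position"],s["ft_force"])
d=imaging.get_image("scene")
cv2.imwrite("pics/s2.png",cv2.resize(cv2.convertScaleAbs(d["frame"][260:360,230:350],alpha=1.8),None,fx=5,fy=5,interpolation=cv2.INTER_CUBIC))
```

```text
6.5 [ 0.5332 -0.1334  0.0869] [ 0.4655 -0.4045  6.802 ]
```

View pics/s2.png

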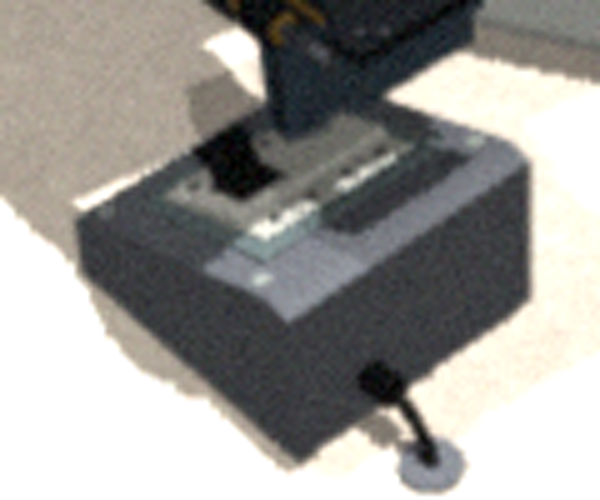

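Request:
apply_moves(targets="0 0 0.05 0 0; 0 0 0 0 0")

```text
t: 6.75
position: [0.5334, -0.1334, 0.0864]
ee_rot: [0.001, 0.779, 0.627, 0.001]
ft_force: [-2.2, 1.0, 20.4]
finger_gap: 0.006
```

Run:
```python
from h import *
from bench import imaging,monitor
s=monitor.observe();print(s["t"],s["position"],s["ft_force"])
d=imaging.get_image("scene");t=imaging.get_image("top")
o=[cv2.imread("pics/scene0.png"),d["frame"]]
A=[cv2.resize(cv2.convertScaleAbs(i[265:325,240:320],alpha=1.8),None,fx=4.9,fy=4.9,interpolation=cv2.INTER_CUBIC) for i in o]
cv2.imwrite("pics/s3.png",np.hstack(A)); cv2.imwrite("pics/t3.png",cv2.resize(t["frame"][172:262,325:410],None,fx=6,fy=6))
```

```text
6.75 [ 0.5334 -0.1334  0.0864] [-2.1775  0.9913 20.3739]
```

View pics/s3.png

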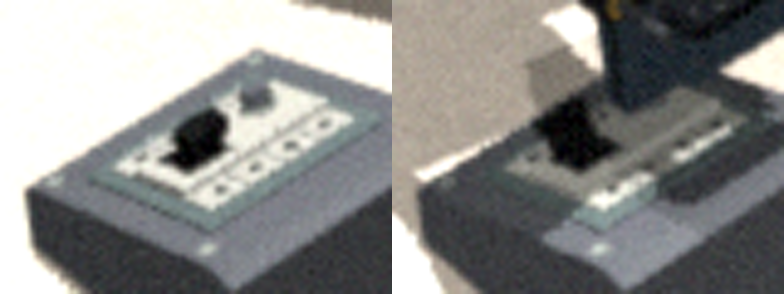

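View pics/t3.png

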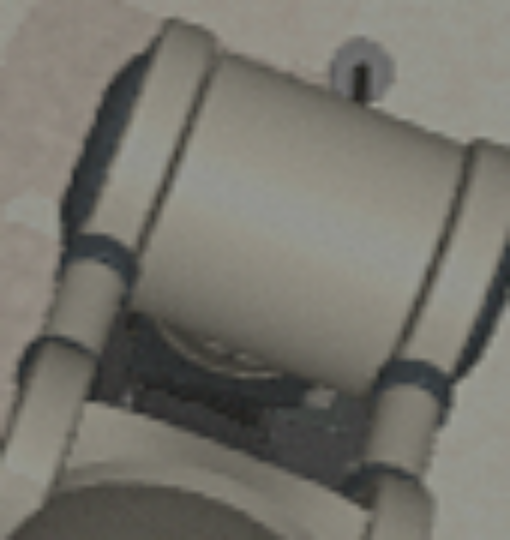

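Request:
apply_moves(targets="0 0 -0.3 0 0; 0 0 -1 0 0; 0 0 -1 0 0; 0 0 -1 0 0; 0 -0.8 -1 0 0")

```text
t: 7.35
position: [0.5143, -0.1293, 0.1938]
ee_rot: [0.001, 0.779, 0.627, 0.0]
ft_force: [-0.1, -1.1, 0.3]
finger_gap: 0.005
```

Request:
apply_moves(targets="-0.6 -0.8 0 0 0; -0.6 -0.8 0 0 0; 0 0 0 0 0; 0 0 0 0 0")

```text
t: 7.75
position: [0.4674, -0.1497, 0.1929]
ee_rot: [0.0, 0.779, 0.626, 0.0]
ft_force: [0.3, -0.6, -0.4]
finger_gap: 0.004
```

Run:
```python
from h import *
from bench import imaging,monitor
s=monitor.observe();print(s["t"],s["position"],s["ft_force"])
d=imaging.get_image("wrist")
cv2.imwrite("pics/w4f.png",d["frame"])
cv2.imwrite("pics/w4.png",cv2.resize(cv2.convertScaleAbs(d["frame"][100:280,260:460],alpha=1.6),None,fx=3.2,fy=3.2,interpolation=cv2.INTER_CUBIC))
```

```text
7.75 [ 0.4674 -0.1497  0.1929] [ 0.2846 -0.5665 -0.4024]
```

View pics/w4.png

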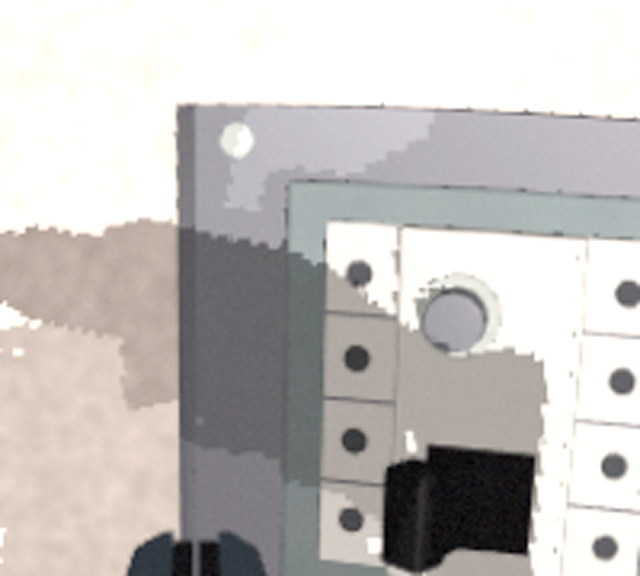

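Run:
```python
from h import *
from bench import imaging,monitor
st=monitor.observe();w=imaging.get_image("wrist")
z=lambda x,y:((x+.5)/3.2-.5+260,(y+.5)/3.2-.5+100)
a=np.radians(-12.4);X=np.array([np.cos(a),np.sin(a),0]);Y=np.array([-X[1],X[0],0])
def at(p,h):
    c,v=wray(w,st,z(*p)); return c+v*(h-c[2])/v[2]
b=at((455,320),.091); print("button",b)
for n,p,h in (("lever down-left",(385,515),.096),("tip top-left",(388,470),.098),("tip top right",(425,465),.100),("tip bottom",(410,570),.098)):
    q=at(p,h); print(n,q,"rel button X,Y",(q-b)@X*1e3,(q-b)@Y*1e3,"rel TCP",(q-st["position"])@X*1e3,(q-st["position"])@Y*1e3)
```

```text
button [ 0.5345 -0.1308  0.091 ]
lever down-left [ 0.5091 -0.1734  0.096 ] rel button X,Y -15.608840458653967 -47.0504051205087 rel TCP 45.43097659649653 -14.429306151072868
tip top-left [ 0.5116 -0.1616  0.098 ] rel button X,Y -15.799221803180943 -34.957427119612504 rel TCP 45.24059525196956 -2.336328150176672
tip top right [ 0.5202 -0.1616  0.1   ] rel button X,Y -7.31274619126489 -33.092170373240315 rel TCP 53.72707086388561 -0.47107140380448287
tip bottom [ 0.5127 -0.1882  0.098 ] rel button X,Y -8.938663529599598 -60.72147844158175 rel TCP 52.101153525550906 -28.10037947214592
```

Request:
apply_moves(targets="-0.56 0.8 0.4 0 0; 0 0 1 0 0; 0 0 1 0 0; 0 0 1 0 0; 0 0 0.8 0 0")

```text
t: 8.35
position: [0.4843, -0.1671, 0.0861]
ee_rot: [-0.0, 0.779, 0.627, -0.0]
ft_force: [0.5, -0.4, -0.1]
finger_gap: 0.002
```

Request:
apply_moves(targets="0 0 0.4 0 0; 0 0 0 0 0; 0 0 0 0 0")

```text
t: 8.65
position: [0.4845, -0.1675, 0.0782]
ee_rot: [0.0, 0.779, 0.627, 0.0]
ft_force: [1.0, -0.2, 0.1]
finger_gap: 0.005
```

Run:
```python
from h import *
from bench import imaging,monitor
s=monitor.observe();print(s["t"],s["position"],s["ft_force"])
d=imaging.get_image("wrist")
cv2.imwrite("pics/w5.png",cv2.resize(cv2.convertScaleAbs(d["frame"][140:340,220:430],alpha=1.8),None,fx=3,fy=3,interpolation=cv2.INTER_CUBIC))
```

```text
8.65 [ 0.4845 -0.1675  0.0782] [ 0.9712 -0.2365  0.1348]
```

View pics/w5.png

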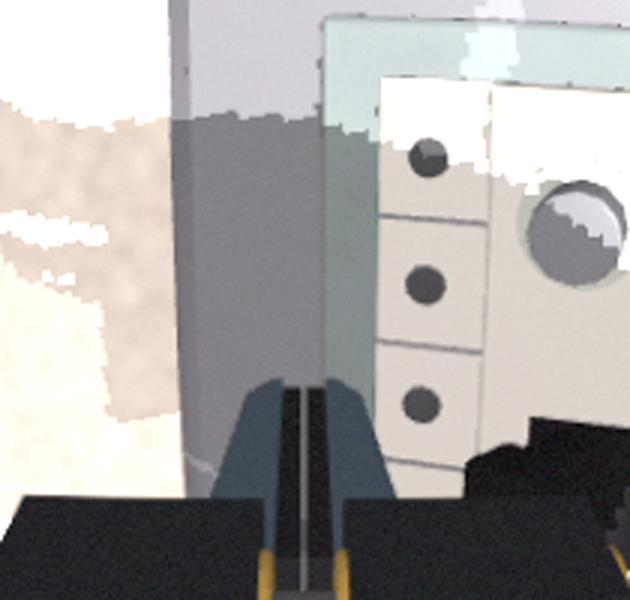

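The dropped lever is to the right, at (465,480), and the closed fingers stand clear downhill of it. I'll push uphill along the slope.

Request:
apply_moves(targets="0 0.3 -0.11 0 0; 0 0.3 -0.11 0 0; 0 0.3 -0.11 0 0; 0 0 0 0 0")

```text
t: 9.1
position: [0.5016, -0.1711, 0.0862]
ee_rot: [-0.004, 0.779, 0.627, -0.003]
ft_force: [-31.0, 0.3, 21.3]
finger_gap: 0.004
```

Request:
apply_moves(targets="0 0.25 -0.09 0 0; 0 0.25 -0.09 0 0; 0 0 0 0 0")

```text
t: 9.4
position: [0.5191, -0.1755, 0.0915]
ee_rot: [0.001, 0.779, 0.627, 0.0]
ft_force: [1.4, -0.6, -0.2]
finger_gap: 0.008
```

Request:
apply_moves(targets="0 0.2 -0.08 0 0; 0 0 0 0 0")

```text
t: 9.6
position: [0.5244, -0.1765, 0.093]
ee_rot: [0.001, 0.779, 0.627, 0.0]
ft_force: [0.9, -0.2, -0.3]
finger_gap: 0.002
```

Run:
```python
from h import *
from bench import imaging,monitor
s=monitor.observe();print(s["t"],s["position"],s["ft_force"])
d=imaging.get_image("wrist")
cv2.imwrite("pics/w6.png",cv2.resize(cv2.convertScaleAbs(d["frame"][140:340,220:430],alpha=1.8),None,fx=3,fy=3,interpolation=cv2.INTER_CUBIC))
```

```text
9.6 [ 0.5244 -0.1765  0.093 ] [ 0.9012 -0.2238 -0.3295]
```

View pics/w6.png

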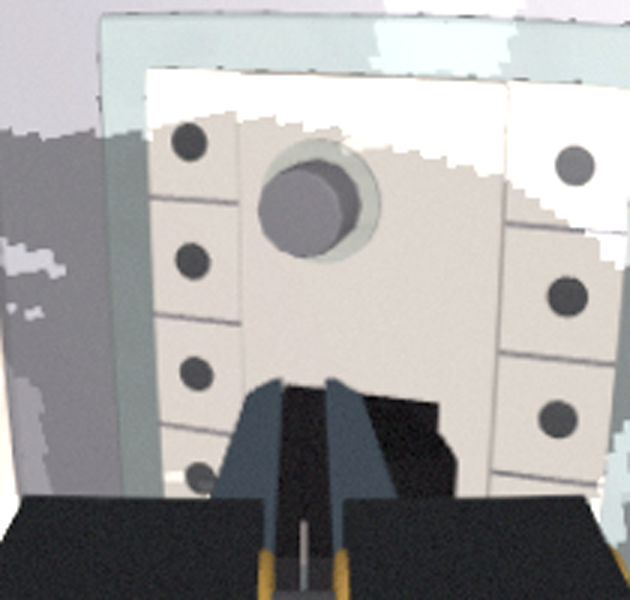

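Request:
apply_moves(targets="0 -0.5 -0.2 0 0; 0 0 -1 0 0; 0 0 -1 0 0; 0 0 -1 0 0; 0 0 -1 0 0")

```text
t: 10.15
position: [0.5096, -0.173, 0.1986]
ee_rot: [-0.0, 0.779, 0.627, -0.0]
ft_force: [0.4, -0.0, -0.5]
finger_gap: 0.004
```

Request:
apply_moves(targets="0 0 -1 0 0.5; 0.5 0 -1 0 0.5; 0.5 0 0 0 0.5; 0 0 0 0 0.5; 0 0 0 0 0.5")

```text
t: 10.65
position: [0.5153, -0.1486, 0.2467]
ee_rot: [-0.001, 0.779, 0.627, -0.0]
ft_force: [-0.2, 0.1, 0.1]
finger_gap: 0.41
```

Run:
```python
from h import *
from bench import imaging,monitor
s=monitor.observe();print(s["t"],s["position"],s["ft_force"])
d=imaging.get_image("wrist"); cv2.imwrite("pics/w7.png",d["frame"])
```

```text
10.65 [ 0.5153 -0.1486  0.2467] [-0.1591  0.1204  0.0926]
```

View pics/w7.png

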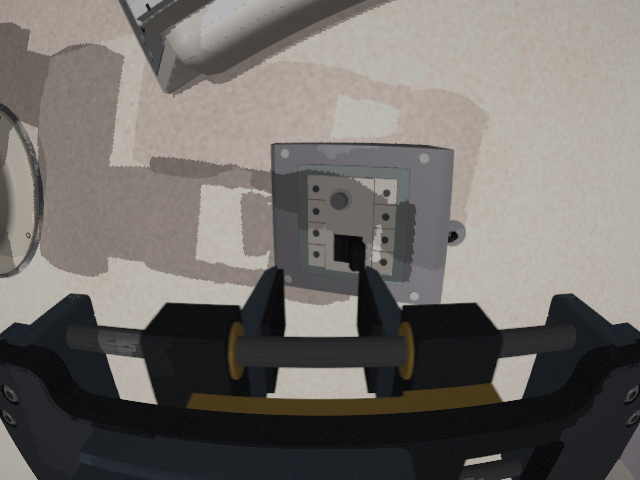

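Request:
apply_moves(targets="0.6 0 -0.4 0 0.5; 0.9 -0.05 0 0 0.5; 0.95 -0.05 0 0 0.5; 0.95 -0.05 0 0 0.5; 0.95 -0.05 0 0 0.5")

```text
t: 11.2
position: [0.5345, -0.0403, 0.2575]
ee_rot: [-0.0, 0.779, 0.627, -0.0]
ft_force: [0.0, -0.9, 0.8]
finger_gap: 0.503
```

Request:
apply_moves(targets="0.95 -0.05 0 0 0.5; 0.95 -0.05 0 0 0.5; 0.95 -0.05 0 0 0.5; 0.95 -0.1 0 0 0.5; 0.95 -0.1 0 0 0.5")

```text
t: 11.7
position: [0.5513, 0.0776, 0.2574]
ee_rot: [-0.0, 0.779, 0.627, -0.0]
ft_force: [-0.1, 0.2, 0.5]
finger_gap: 0.503
```

Request:
apply_moves(targets="0.9 -0.08 0 0 0.5; 0 0 0 -1 0.5; 0 0 0 -1 0.5; 0 0 0 -1 0.5; 0 0 0 -1 0.5")

```text
t: 12.2
position: [0.5541, 0.0991, 0.2574]
ee_rot: [-0.0, 0.63, 0.776, -0.0]
ft_force: [-0.5, -0.1, -0.1]
finger_gap: 0.502
```

Request:
apply_moves(targets="0 0 0 -0.53 0.5; 0 0 0 0 0.5; 0 0 0 0 0.5")

```text
t: 12.5
position: [0.5542, 0.0988, 0.2574]
ee_rot: [-0.0, 0.611, 0.792, -0.0]
ft_force: [0.2, -0.3, -0.5]
finger_gap: 0.502
```

Run:
```python
from h import *
from bench import imaging,monitor
s=monitor.observe();print(s["t"],s["position"],s["ft_force"],s["joint_pos"])
q=s["ee_rot"];print(R.from_quat([q[1],q[2],q[3],q[0]]).as_matrix())
d=imaging.get_image("wrist"); cv2.imwrite("pics/w8.png",d["frame"])
```

```text
12.5 [0.5542 0.0988 0.2574] [ 0.2462 -0.3095 -0.4961] [ 0.0704  0.3656  1.4394  0.0001  1.3369 -0.1861]
[[-0.2537  0.9673 -0.0003]
 [ 0.9673  0.2537  0.    ]
 [ 0.0001 -0.0003 -1.    ]]
```

View pics/w8.png

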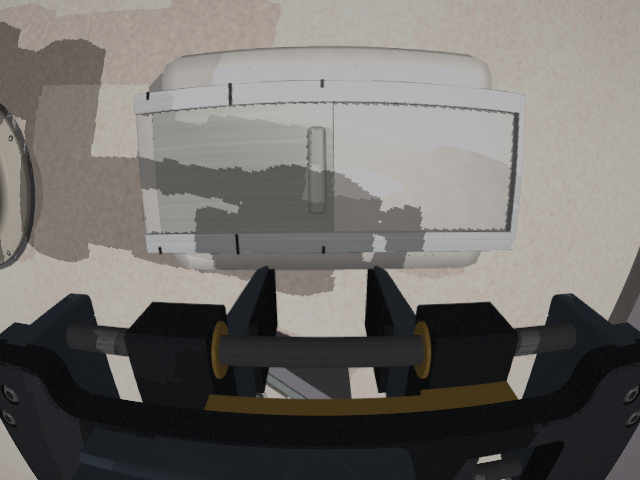

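The lip spans (317,127)–(318,213), the shutter's front edge is near x=153, and the half lines are at (230,94) and (237,244). I'll convert these and zoom in on the lip.

Run:
```python
from h import *
from bench import imaging,monitor
st=monitor.observe();w=imaging.get_image("wrist")
cv2.imwrite("pics/w8z.png",cv2.resize(cv2.convertScaleAbs(w["frame"][70:260,130:360],alpha=1.5),None,fx=3.4,fy=3.1,interpolation=cv2.INTER_CUBIC))
def at(p,h):
    c,v=wray(w,st,p); return c+v*(h-c[2])/v[2]
A=at((230,94),.161);B=at((237,243),.161);print("half",A,B,(A+B)/2,"yaw",np.degrees(np.arctan2(-(A-B)[0],(A-B)[1])))
A2=at((322.5,84),.161);B2=at((323.5,249),.161);print("open",A2,B2,"yaw",np.degrees(np.arctan2(-(A2-B2)[0],(A2-B2)[1])))
print("h-o",np.linalg.norm(A-A2),np.linalg.norm(B-B2))
e1=at((153,112),.154);e2=at((160,232),.154);print("edge",e1,e2,(e1+e2)/2)
for p in ((309,127),(326,127),(309,213),(326,213)): print("lip",at(p,.18))
```

```text
half [0.463  0.1907 0.161 ] [0.4922 0.0826 0.161 ] [0.4776 0.1366 0.161 ] yaw 15.124624010131177
open [0.5259 0.2125 0.161 ] [0.5575 0.0948 0.161 ] yaw 15.067671772091643
h-o 0.06652690878537126 0.06644960740799288
edge [0.4022 0.1665 0.154 ] [0.4253 0.0724 0.154 ] [0.4138 0.1195 0.154 ]
lip [0.5251 0.18   0.18  ]
lip [0.5359 0.1829 0.18  ]
lip [0.5396 0.1235 0.18  ]
lip [0.5508 0.1264 0.18  ]
```

View pics/w8z.png

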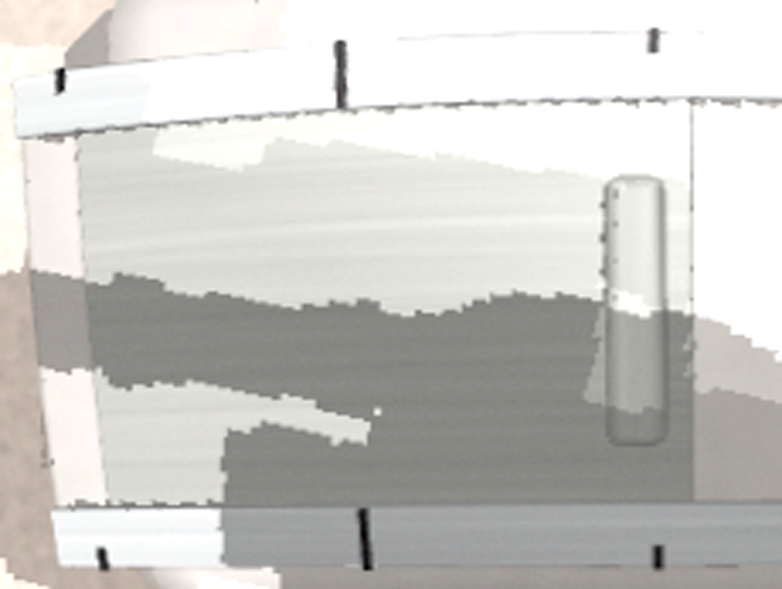

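Request:
apply_moves(targets="1 -0.04 0 -0.07 0.5; 1 -0.04 0.4 0 0.5; 0.18 0 1 0 0.5; 0 0 1 0 0.5; 0 0 0.9 0 0.5")

```text
t: 13.1
position: [0.538, 0.1511, 0.174]
ee_rot: [-0.0, 0.607, 0.794, -0.0]
ft_force: [-0.5, -0.4, -0.3]
finger_gap: 0.5
```

Request:
apply_moves(targets="0 0 0.55 0 0.5; 0 0 0 0 0.5; 0 0 0 0 0.5")

```text
t: 13.4
position: [0.5384, 0.1508, 0.1615]
ee_rot: [-0.0, 0.607, 0.794, 0.0]
ft_force: [0.9, -0.3, 0.6]
finger_gap: 0.501
```

Run:
```python
from h import *
from bench import imaging,monitor
s=monitor.observe();print(s["t"],s["position"],s["ft_force"])
d=imaging.get_image("wrist"); cv2.imwrite("pics/w9.png",cv2.convertScaleAbs(d["frame"],alpha=1.5))
```

```text
13.4 [0.5384 0.1508 0.1615] [ 0.9053 -0.3154  0.6338]
```

View pics/w9.png

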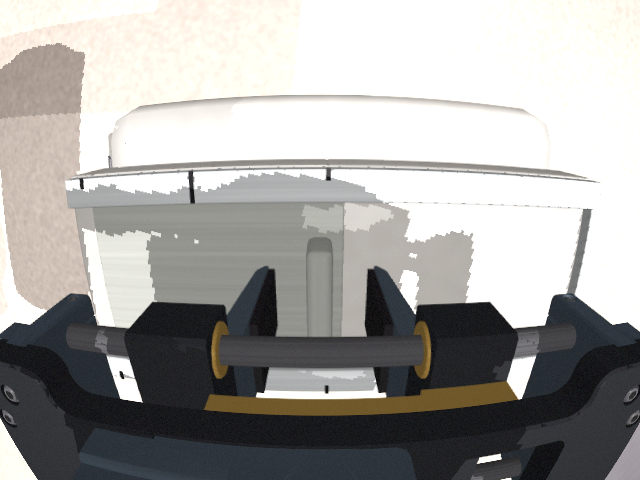

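The lip (x≈319) is centred between the fingers at (270, 370), so I'll close on it.

Request:
apply_moves(targets="0 0 0.06 0 0; 0 0 0 0 0; 0 0 0 0 0; 0 0 0 0 0; 0 0 0 0 0", force=45)

```text
t: 13.95
position: [0.5381, 0.1507, 0.1598]
ee_rot: [-0.0, 0.607, 0.795, -0.0]
ft_force: [-3.0, -0.1, 4.9]
finger_gap: 0.128
```

Request:
apply_moves(targets="0 0 0 0 0; 0 0 0 0 0")

```text
t: 14.15
position: [0.538, 0.1506, 0.1598]
ee_rot: [-0.0, 0.607, 0.795, -0.0]
ft_force: [-2.7, -0.8, 5.7]
finger_gap: 0.13
```

Request:
apply_moves(targets="0 0.2 0 0 0; 0 0.5 0 0 0; 0 0.5 0 0 0; 0 0.5 0 0 0; 0 0.4 0 0 0")

```text
t: 14.65
position: [0.5888, 0.1644, 0.1597]
ee_rot: [-0.0, 0.607, 0.795, -0.001]
ft_force: [-6.9, -3.6, 9.4]
finger_gap: 0.13
```

Request:
apply_moves(targets="0 0.4 0 0 0; 0 0 0 0 0; 0 0 0 0 0")

```text
t: 14.95
position: [0.5982, 0.167, 0.1597]
ee_rot: [-0.0, 0.607, 0.795, -0.001]
ft_force: [-6.4, -2.7, 8.6]
finger_gap: 0.129
```

Run:
```python
from h import *
from bench import imaging,monitor
s=monitor.observe();print(s["t"],s["position"],s["ft_force"],s["finger_gap"])
p=np.array(s["position"])-np.array([.5380,.1506,.1598]);print("moved",p, p@np.array([.9655,.2605,0]))
d=imaging.get_image("wrist"); cv2.imwrite("pics/w10.png",cv2.convertScaleAbs(d["frame"],alpha=1.3))
t=imaging.get_image("top"); cv2.imwrite("pics/t10.png",cv2.resize(t["frame"][145:300,200:315],None,fx=3.8,fy=3.8,interpolation=cv2.INTER_CUBIC))
t=imaging.get_image("scene"); cv2.imwrite("pics/s10.png",cv2.resize(t["frame"][170:290,270:440],None,fx=4.6,fy=4.6,interpolation=cv2.INTER_CUBIC))
```

```text
14.95 [0.5982 0.167  0.1597] [-6.3892 -2.6522  8.6229] 0.12948941922442297
moved [ 0.0602  0.0164 -0.0001] 0.062349744229038544
```

View pics/w10.png

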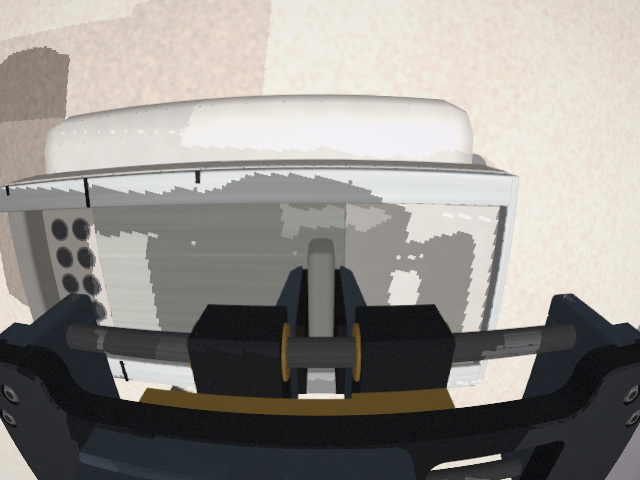

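View pics/t10.png

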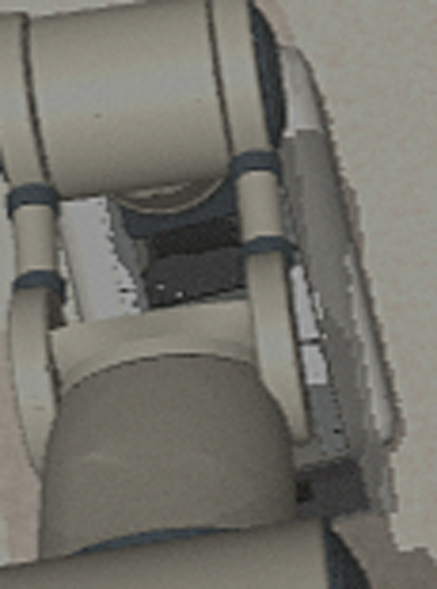

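View pics/s10.png

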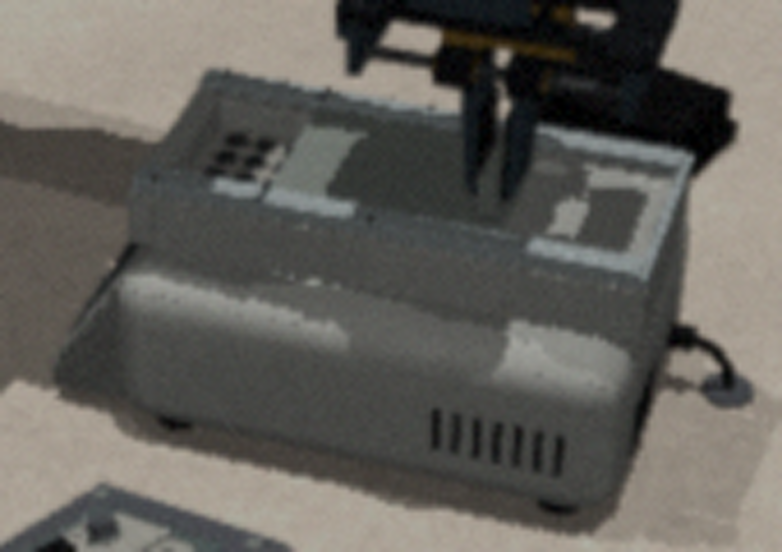

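Request:
apply_moves(targets="0 0.15 0 0 0; 0 0 0 0 0; 0 0 0 0 0")

```text
t: 15.4
position: [0.6015, 0.1679, 0.1597]
ee_rot: [-0.0, 0.607, 0.795, -0.001]
ft_force: [-7.7, -2.8, 8.1]
finger_gap: 0.13
```

Run:
```python
from h import *
from bench import imaging,monitor
s=monitor.observe();print(s["t"],s["position"],s["ft_force"],s["finger_gap"])
p=np.array(s["position"])-np.array([.5380,.1506,.1598]);print("moved",p@np.array([.9655,.2605,0]))
w=imaging.get_image("wrist"); cv2.imwrite("pics/w11.png",cv2.resize(cv2.convertScaleAbs(w["frame"][150:400,0:210],alpha=1.5),None,fx=3.6,fy=2.4,interpolation=cv2.INTER_CUBIC))
def at(p,h):
    c,v=wray(w,s,p); return c+v*(h-c[2])/v[2]
np.save("st.npy",s,allow_pickle=True)
```

```text
15.4 [0.6015 0.1679 0.1597] [-7.6572 -2.8421  8.058 ] 0.1298376030190862
moved 0.06580802697310892
```

View pics/w11.png

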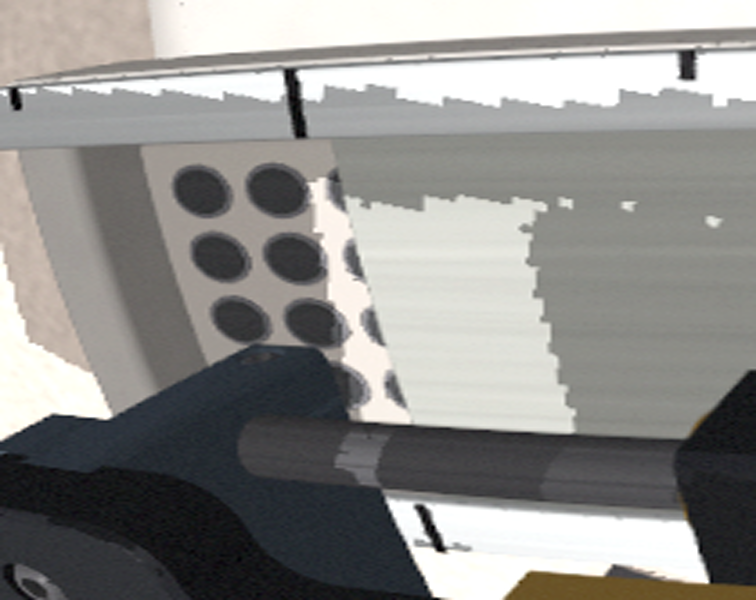

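Run:
```python
from h import *
from bench import imaging,monitor
s=monitor.observe();w=imaging.get_image("wrist")
z=lambda x,y:((x+.5)/3.6-.5,(y+.5)/2.4-.5+150)
def at(p,h):
    c,v=wray(w,s,z(*p)); return c+v*(h-c[2])/v[2]
X=np.array([np.cos(np.radians(15)),np.sin(np.radians(15)),0])
for n,p,h in (("hT0",(291,70),.161),("hT1",(301,136),.161),("hB",(420,507),.161),("hB1",(438,548),.161),("e1",(333,142),.154),("e2",(370,280),.154),("e3",(410,420),.154),("open",(687,65),.161)):
    q=at(p,h);print(n,q,"along",q@X)
```

```text
hT0 [0.4609 0.1984 0.161 ] along 0.4965553575048809
hT1 [0.4645 0.1838 0.161 ] along 0.4962841771984772
hB [0.4901 0.0887 0.161 ] along 0.49636783657136874
hB1 [0.4934 0.0754 0.161 ] along 0.49612870916647345
e1 [0.4663 0.1811 0.154 ] along 0.49727100584545925
e2 [0.4759 0.1484 0.154 ] along 0.49814590573788897
e3 [0.4847 0.1108 0.154 ] along 0.4968894004889285
open [0.525  0.2132 0.161 ] along 0.5622846845294497
```

The edge reads about 1 mm past the half line in vision, and 65.8 mm by TCP travel. Next I'll check that the lever is up and the loose things haven't moved.

Run:
```python
from h import *
from bench import imaging,monitor
d=imaging.get_image("scene")["frame"];t=imaging.get_image("top")["frame"];s=monitor.observe();print(s["t"],s["position"],s["ft_force"],s["finger_gap"])
o=cv2.imread("pics/scene0.png");ot=cv2.imread("pics/top0.png")
A=[cv2.resize(cv2.convertScaleAbs(i[265:325,240:320],alpha=2),None,fx=4.9,fy=4.9,interpolation=cv2.INTER_CUBIC) for i in (o,d)]
B=[cv2.resize(cv2.convertScaleAbs(i[170:280,440:520],alpha=1.5),(390,290)) for i in (ot,t)]
cv2.imwrite("pics/f.png",np.vstack([np.hstack(A),cv2.resize(np.hstack(B),(784,290))]))
C=[cv2.convertScaleAbs(i[320:450,130:280],alpha=1.5) for i in (o,d)]+[cv2.resize(cv2.convertScaleAbs(i[185:255,115:185],alpha=2),(130,130)) for i in (ot,t)]
cv2.imwrite("pics/f2.png",np.hstack(C))
```

```text
15.6 [0.6015 0.1678 0.1598] [-7.0623 -3.1069  7.2659] 0.12989846908566383
```

View pics/f.png

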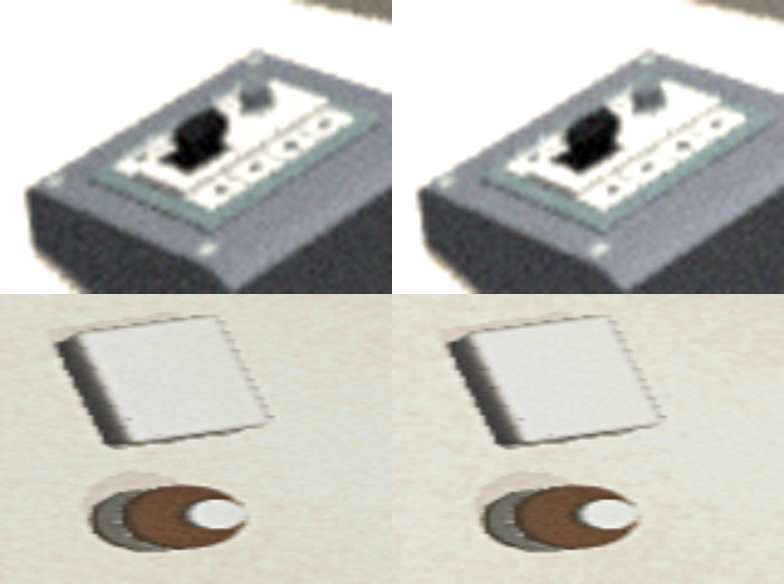

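View pics/f2.png

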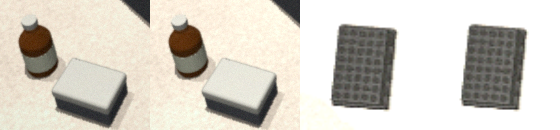

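The lever, button and all loose objects look the same as at the start, and the grip is steady, so I'm handing in.

Run:
```python
from bench import workorder,monitor
print(workorder.hand_in())
```

```text
the job is handed in; nothing more can be done
None
```

The job is done and handed in at about 15.6 s, with the arm still gripping the shutter at half travel.

- **Trip unit:** I pressed the test button to its stop (about 20 N at the end) and the lever dropped. I then released the button and pushed the lever back up with the closed fingers. In the last scene picture the lever and button look the same as at the start: lever up, button out. Pushing the lever gave one brief reading of about 38 N at the wrist. I think the fingers touched the lever or the edge of the nose; it is below the 120 N wrist limit.
- **Shutter:** I gripped the lip at 45 N and pulled it back. The TCP moved 65.8 mm along the rails from where it gripped. The wrist camera put the front edge about 1 mm past the half line, so the two checks differ by about 1 mm, within the 2 mm calibration. The third column of wells was only partly visible from that slanted view, so its full uncovering rests on the edge position. The grip was steady, with about 8 N of spring pull.
- **Tip box, well block and bottle:** these look unmoved between the first and last pictures.

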